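Pack the door fitter's kit carrier

TASK

Pack the fitter's carrier for a door job: lay the cup hinge flat in the middle of the blue bin, the cream roll of masking tape flat in the middle of the green bin and the yellow tape measure upright in the middle of the red bin, in any order; last of all, stand the pale grey glue jar with the orange lid in the middle of the yellow bin. Leave the dark brown tape roll and the blue-lidded jar where they are; they do not belong in the kit.

Things in the scene. Friction and masses are not known exactly. Their poses are not given: they have to be found in the camera images.
- hinge_center (a point): the grey metal cup hinge, lying flat, 94 mm long, 56 mm wide, 17 mm high, 0.07 kg; this point is the middle of its length on its long axis, 9 mm above its underside; z up, y along its length. Its round cup (41 mm across, 12 mm high, with a thin plate 56 mm wide along x on top) is centred at y = +26 mm; its straight bar arm, the place to pinch, runs along y from y = -47 to +5 mm, is 16 mm wide (along x) and 17 mm high: pinch it across x at about y = -21 mm
- cream_roll_center (a point): the cream (pale) roll of masking tape, lying flat, 101 mm outside and 75 mm inside diameter (the ring wall is about 13 mm thick, its mid-line 44 mm from the centre), 25 mm high, 0.11 kg; this point is the centre of its hole at half height, z up. Pinch the ring wall, one finger in the hole
- measure_center (a point): the yellow tape measure, standing upright on its edge, 34 mm thick (along x), 66 mm long (along y, a small metal tongue sticks out some 10 mm further at the foot of one end), 66 mm high, 0.21 kg; this point is the middle of the case, 33 mm above its underside, z up. Grip it across x, over its flat sides
- glue_center (a point): the pale grey glue jar with an orange lid, standing, round, 58 mm diameter, 100 mm tall with its lid, 0.24 kg; this point is on its axis, 50 mm above its underside (half of its height), z up. Grip it across the body at about this height or up to 20 mm above, the palm staying clear over the lid; the straight body ends 66 mm above its underside, the lid is 52 mm wide
- brown_roll_center (a point): look-alike, leave alone: a dark brown tape roll lying flat, 100 mm outside and 76 mm inside diameter, 25 mm high; centre of its hole at half height, z up
- thinner_center (a point): look-alike, leave alone: a pale grey jar with a blue lid, 58 mm diameter, 100 mm tall, standing; this point is on its axis at half height, z up
- blue_bin_in (a point): the blue bin: a fixed square plastic tray, 132 x 132 mm outside, 126 x 126 mm inside, with a low lip; this point is the centre of its inner floor, which lies 7 mm above the table; the lip's top is 9 mm above this point; x and y run along its sides, z is up. The four coloured bins stand two by two, 5 mm apart, in one shallow grey carrier (its rim 10 mm over the table, lower than the bins); which colour is in which corner changes.
- green_bin_in (a point): the green bin: a fixed square plastic tray, 132 x 132 mm outside, 126 x 126 mm inside, with a low lip; this point is the centre of its inner floor, which lies 7 mm above the table; the lip's top is 9 mm above this point; x and y run along its sides, z is up. The four coloured bins stand two by two, 5 mm apart, in one shallow grey carrier (its rim 10 mm over the table, lower than the bins); which colour is in which corner changes.
- red_bin_in (a point): the red bin: a fixed square plastic tray, 132 x 132 mm outside, 126 x 126 mm inside, with a low lip; this point is the centre of its inner floor, which lies 7 mm above the table; the lip's top is 9 mm above this point; x and y run along its sides, z is up. The four coloured bins stand two by two, 5 mm apart, in one shallow grey carrier (its rim 10 mm over the table, lower than the bins); which colour is in which corner changes.
- yellow_bin_in (a point): the yellow bin: a fixed square plastic tray, 132 x 132 mm outside, 126 x 126 mm inside, with a low lip; this point is the centre of its inner floor, which lies 7 mm above the table; the lip's top is 9 mm above this point; x and y run along its sides, z is up. The four coloured bins stand two by two, 5 mm apart, in one shallow grey carrier (its rim 10 mm over the table, lower than the bins); which colour is in which corner changes.
Things that resemble listed ones, but are neither listed nor needed, are in the scene too. What is shaped like the part that bears cream_roll_center but turquoise is not meant.

How it is judged:
By the outcome, as a careful person would: the job done as asked, in the order asked, and still so for the second after the job is handed in, with the robot touching nothing.
It also fails if it takes over 128 s, if anything falls off the work surface, if the arm or the gripper's body presses on something with over 40 N, if the wrist force passes 120 N, or if a joint passes its speed limit or range.

ROBOT

A 6-joint arm with a two-finger parallel gripper is mounted at the origin on a cart in front of the work surface, level with it; the furniture and walls round the work are solid. World frame = base frame: x ahead of the robot, y to its left, z up, the work surface at z = 0. Lengths are in mm, angles in rad, forces in N, time in s.
With the tool pointing down it reaches from about 275 to 750 mm from the base axis. Payload 10.2 kg.
Tool frame: the origin (TCP) lies at the very end of the fingers, on their centre line; the grasp point (between the pads) lies 19 mm behind it (ctrl.grip_depth is the distance from the TCP to the grasp point, in mm); z points along the fingers, x is the direction in which the jaws open and shut, and the axes are right-handed (so a half turn about z gives the same grasp; the last joint's range is limited). The gripper opens to 85 mm and grips with 20 to 120 N. Pads are 22 mm wide; open, the fingers measure 114 mm over their backs; the gripper's body (76 mm by 85 mm) begins 54 mm behind the grasp point. The pads swing forward as they close: fully open they stand 13 mm farther back than shut.
Start: joints at [0.882, 0.313, 1.498, -0, 1.331, -0.223], TCP at [235.81, 469.068, 231.294] pointing down, gripper open.
Joint ranges: [-2.94, 2.94], [-0.97, 2.17], [0.19, 2.56], [-1.23, 4.37], [0.02, 3.11], [-2.88, 2.88]. Speed limits (rad/s): [2.39, 2.39, 3.01, 3.14, 3.14, 3.14].

INTERFACE

Orientations are given as a unit quaternion [w, x, y, z].
In Python, from rig import ctrl gives the robot as it stands.
- The arm moves only by the tool play_rows, never from a script. Its argument "motion" is a list of rows, each a list of 2 entries, a list of its own where there are three numbers: the shift along the tool's x, y, z in mm, then the turn, a rotation vector about the tool's x, y, z in degrees. A call has 1 to 20 rows; each row shifts and turns the commanded pose from where the row before left it, along the tool's axes as they then stand; what a row does not reach is not made up. A row lasts 1/12 s, in which the tool goes at most 41.7 mm and 7.16 degrees, less where a joint would pass 70% of its speed; a pose out of reach is approached as far as the arm can. A call with a gripper value outside its range is refused whole. "fingers" is the finger opening in mm, from 0 to 85.4, set as the call begins (left out, the last holds). The fingers move at their own pace and stop on an object; "squeeze" is the grip in N (left out, the last holds). Time passes only in rows, so rows that do not move let the fingers close. It gives the time, the measured TCP pose, the force and the opening at its end, in the units of the state.
- ctrl.sense(): the state, without advancing time (a new reading comes with each control period).
- ctrl.capture(name): name is "scene" or "top" or "wrist"; returns the picture (400x640x3 uint8, red, green, blue); there is no depth.
- ctrl.get_calibration(name): a dict with "K" (3x3 intrinsics, pixels), "R" (3x3) and "t" (3): a world point X has camera coordinates R X + t; the wrist camera has in their place "tool_from_camera" (4x4, takes a point from camera to tool coordinates, whose origin is the TCP and whose axes are the tool frame's). Camera axes: x right, y down, z forward; pixel columns grow to the right and rows downward; lengths in mm; the calibration is good to about 2 mm. A picture is of the moment at which its call begins: read the wrist's pose just before it. get_calibration takes no time and is no camera call.
- ctrl.finish_job(): hands the job in, once; it reports no verdict.
Trained networks look in the newest picture that a camera, given by its name, has taken for a name from the list of things; names that differ only in an ending like _2 or _b are one class to them, and where a whole thing is asked for, a point or a joint stands for the part that bears it (a point fixed in the world has none). Each returns a list of dicts, best first, with "p" (0 to 1); they miss things now and then, are a little off and sometimes report something else, mostly with a low value. They report only what shows in the picture. A call takes as long as a camera call. They do not tell look-alikes from the thing itself.
- ctrl.spot_in(camera, name): "position" ([column, row] as shares, 0 to 1, of the picture: columns of its width, rows of its height, amid what is visible of it).
The state is a dict: "time_s": time; "joints": joint angles; "dq": joint speeds; "tau": joint torques, N m; "eef_pos": TCP position; "ee_rot": TCP orientation; "force": force on the tool from outside, world axes, zero at the start; "wrist_torque": the same for the moment, N m; "grip_width": opening from 0.0 (shut) to 1.0 (fully open).
Only numpy, scipy, OpenCV 4.12 (cv2) and the standard library are available. Lean on these libraries where they do the work, as an engineer would, in place of code of your own. Each camera call takes 0.05 s, during which the arm holds its last target. There are 200 camera calls.

## Working session

There is one attempt and no reset: what is moved stays moved. The work goes in short steps, Python scripts to look and compute and a tool call to move; the robot and the scene stay as the last step left them, time stands still between calls to the robot, and variables do not carry over. Pictures are saved under pics/ and viewed, about 12 in all and at most 16, crops included, and the job is handed in when it is done.

Besides the shell and the picture viewer there is one more tool, called after "Request:" by a JSON object that holds its "op" and its "data". play_rows: Moves the arm, as the interface text tells. Its arguments: {"type":"object","properties":{"motion":{"type":"array"},"fingers":{"type":"number"},"squeeze":{"type":"number"}},"required":["motion"]}

```bash
ls; mkdir -p pics; cat > h.py <<'E'
import numpy as np, cv2
from rig import ctrl
from scipy.spatial.transform import Rotation as Ro
def cap(n,f=None):
    im=ctrl.capture(n)
    if f: cv2.imwrite('pics/'+f,im[:,:,::-1])
    return im
def cam(n,st=None):
    c=ctrl.get_calibration(n);K=np.array(c['K'])
    if 'R' in c: return K,np.array(c['R']),np.array(c['t'])
    st=st or ctrl.sense();q=np.array(st['ee_rot']);T=np.eye(4)
    T[:3,:3]=Ro.from_quat(q[[1,2,3,0]]).as_matrix();T[:3,3]=st['eef_pos']
    W=np.linalg.inv(T@np.array(c['tool_from_camera']));return K,W[:3,:3],W[:3,3]
def back(C,uv,z):
    K,R,t=C;d=R.T@np.linalg.inv(K)@np.array([uv[0],uv[1],1.]);o=-R.T@t
    return o+d*(z-o[2])/d[2]
def proj(C,X):
    K,R,t=C;p=K@(R@np.array(X)+t);return p[:2]/p[2]
E
python3 - <<'E'
from h import *
print(ctrl.sense())
Z=dict(hinge_center=9,cream_roll_center=12,measure_center=33,glue_center=50,brown_roll_center=12,thinner_center=50,blue_bin_in=7,green_bin_in=7,red_bin_in=7,yellow_bin_in=7)
cap('scene','s0.png');cap('top','t0.png')
for n in ['top','scene']:
  C=cam(n)
  for k,z in Z.items():
    for d in ctrl.spot_in(n,k)[:4]:
        uv=np.array(d['position'])*[640,400];print(n,k,uv.round(),round(d['p'],2),back(C,uv,z).round())
print(ctrl.get_calibration('wrist'))
E
```

```text
pics
{'time_s': 0.0, 'joints': array([ 8.81585317e-01,  3.13480893e-01,  1.49842168e+00,  7.60033360e-07,
        1.33100189e+00, -2.23433961e-01]), 'dq': array([ 0.00035328, -0.00152491,  0.0016797 , -0.00027747,  0.00051265,
        0.00133886]), 'tau': array([ 4.17023584e-04, -4.12261069e+01, -2.59742171e+01, -1.57559180e-04,
        4.15664210e-03, -1.34312304e-04]), 'eef_pos': array([235.64967856, 468.86146138, 230.72506538]), 'ee_rot': array([ 2.11619173e-04,  8.51209947e-01,  5.24824919e-01, -6.20831291e-04]), 'force': array([ 0.5038785 ,  0.35825674, -0.63709027]), 'wrist_torque': array([-0.00204282,  0.04652909,  0.05364186]), 'grip_width': 0.9970933658379194}
top hinge_center [289. 153.] 0.62 [654. 130.   9.]
top hinge_center [251. 225.] 0.38 [436. 242.   9.]
top cream_roll_center [300. 198.] 0.92 [518.  97.  12.]
top cream_roll_center [250. 273.] 0.92 [296. 242.  12.]
top measure_center [239. 170.] 0.93 [600. 275.  33.]
top glue_center [251. 227.] 0.89 [432. 235.  50.]
top glue_center [238. 168.] 0.53 [604. 275.  50.]
top brown_roll_center [198. 248.] 0.87 [369. 398.  12.]
[... 924 characters left out ...]
94. -130.    7.]
scene red_bin_in [376. 285.] 0.74 [ 412. -233.    7.]
scene red_bin_in [359. 182.] 0.3 [665. 111.   7.]
scene yellow_bin_in [418. 267.] 0.75 [ 548. -267.    7.]
{'K': array([[360.55932104,   0.        , 320.19316187],
       [  0.        , 360.55932104, 201.69330919],
       [  0.        ,   0.        ,   1.        ]]), 'tool_from_camera': array([[ 9.99998274e-01,  1.70238443e-04,  1.85020448e-03,
        -1.30835061e-01],
       [-6.57208281e-04,  9.63827650e-01,  2.66525475e-01,
        -6.75390940e+01],
       [-1.73790536e-03, -2.66526231e-01,  9.63826098e-01,
        -1.41776826e+02],
       [ 0.00000000e+00,  0.00000000e+00,  0.00000000e+00,
         1.00000000e+00]])}
```

```bash
python3 - <<'E'
import cv2
t=cv2.imread('pics/t0.png');cv2.imwrite('pics/t1.png',cv2.resize(t[120:320,150:450],None,fx=2.6,fy=2.6,interpolation=cv2.INTER_CUBIC))
E
```

```text
(no output)
```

View pics/t1.png

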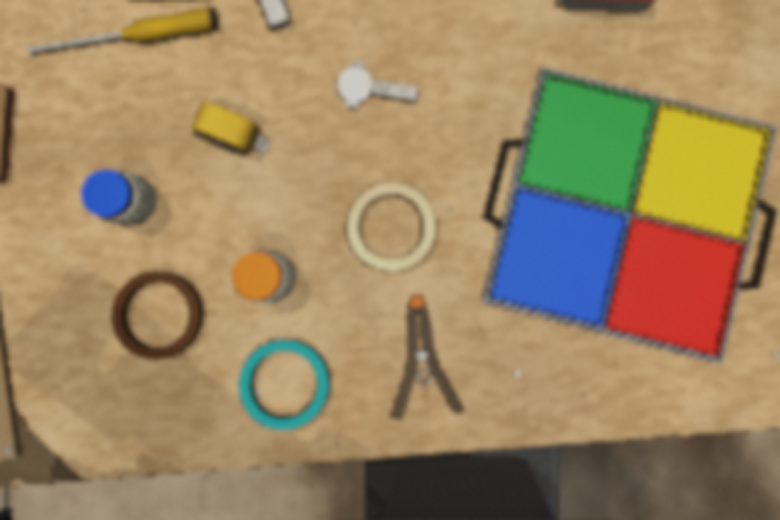

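View pics/s0.png

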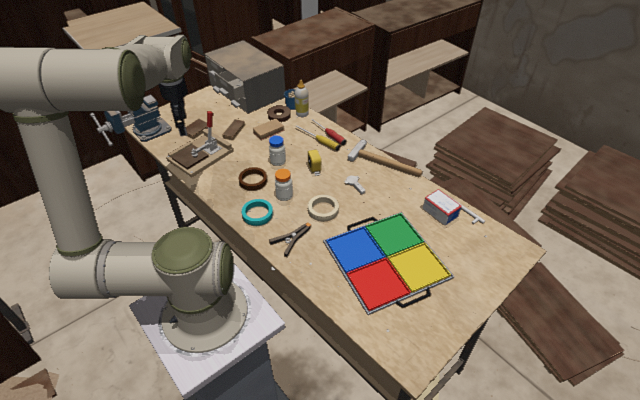

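Top crop (px = 150+x/2.6, 120+y/2.6). Rings: cream at crop (391,226), turquoise (285,384), brown (158,314). Jars: orange lid (257,276), blue lid (106,194). The hinge is at (375,85) with its bar pointing right. The measure is at (226,128), and the yellow screwdriver at (170,25) could be mistaken for it. Bins: green top-left, yellow top-right, blue bottom-left, red bottom-right. The network spots are some 10 px off, so I'll measure by colour and then refine with the wrist camera.

```bash
cat > seg.py <<'E'
from h import *
def comp(im,lo,hi,c,r=40,close=3):
    """hsv blob near pixel c: returns contour of largest blob"""
    hsv=cv2.cvtColor(im,cv2.COLOR_RGB2HSV);m=cv2.inRange(hsv,np.array(lo),np.array(hi))
    k=np.zeros_like(m);cv2.circle(k,tuple(int(v) for v in c),r,255,-1);m&=k
    m=cv2.morphologyEx(m,cv2.MORPH_CLOSE,np.ones((close,close)))
    cs,_=cv2.findContours(m,cv2.RETR_EXTERNAL,cv2.CHAIN_APPROX_NONE)
    return max(cs,key=cv2.contourArea)
def cen(c):
    M=cv2.moments(c);return np.array([M['m10'],M['m01']])/M['m00']
E
python3 - <<'E'
from seg import *
im=cv2.imread('pics/t0.png')[:,:,::-1].copy();C=cam('top');print(-C[1].T@C[2])
P=lambda x,y:(150+x/2.6,120+y/2.6)
for n,lo,hi,p,z,r in [('blue',(100,120,60),(125,255,255),(560,255),9,40),('green',(50,100,40),(85,255,255),(590,145),9,40),('red',(0,150,80),(6,255,255),(675,290),9,40),('yellow',(22,150,80),(32,255,255),(705,170),9,40),
 ('lid',(5,150,80),(18,255,255),(257,276),100,25),('measure',(20,130,60),(33,255,255),(226,128),60,16),('thinnerlid',(100,120,60),(125,255,255),(106,194),100,20)]:
    try:
        c=comp(im,lo,hi,P(*p),r)
        w=np.array([back(C,q[0],z)[:2] for q in c],np.float32)
        (a,b),s,g=cv2.minAreaRect(w);print(n,cen(c).round(1),cv2.contourArea(c),back(C,cen(c),z).round(),'rect',round(a),round(b),np.round(s),round(g,1))
    except Exception as e: print(n,e)
    p2=P(*p)
for n,p,z in [('cream',(391,226),20),('hinge cup',(354,84),12),('hinge bar end',(416,94),12),('measure',(226,128),60)]:
    print(n,back(C,P(*p),z).round(), im[int(P(*p)[1]),int(P(*p)[0])])
E
```

```text
[ 421.30438973   35.71299824 1164.36650231]
blue [364.7 218.2] 1851.5 [457. -99.   9.] rect 457 -99 [132. 132.] 75.4
green [375.5 174.5] 1794.5 [ 589. -133.    9.] rect 589 -134 [133. 131.] 75.7
red [409.4 229.6] 1835.0 [ 422. -232.    9.] rect 422 -232 [131. 132.] 75.6
yellow [419.6 185.7] 1821.0 [ 554. -266.    9.] rect 555 -266 [134. 132.] 75.7
lid [248.2 225.6] 241.0 [434. 233. 100.] rect 434 234 [50. 47.] 89.9
measure [236.1 168.1] 277.0 [600. 278.  60.] rect 600 277 [70. 38.] 66.6
thinnerlid [190.6 194.1] 229.0 [521. 394. 100.] rect 520 394 [48. 47.] 1.3
cream [490.  94.  20.] [177 147 105]
hinge cup [656. 138.  12.] [204 202 198]
hinge bar end [644.  65.  12.] [161 147 126]
measure [597. 275.  60.] [203 170  57]
```

Request:
{"op": "play_rows", "data": {"motion": [[[-9.4,35.3,0],[0,0,0]],[[-9.4,35.3,0],[0,0,0]],[[-9.4,35.3,0],[0,0,0]],[[-9.4,35.3,0],[0,0,0]],[[-9.4,35.3,0],[0,0,0]],[[-9.4,35.3,0],[0,0,0]],[[-9.4,35.3,0],[0,0,0]],[[-9.4,35.3,0],[0,0,0]],[[-9.4,35.3,0],[0,0,0]],[[-9.4,35.3,0],[0,0,0]],[[-9.4,35.3,0],[0,0,0]],[[-9.4,35.3,0],[0,0,0]],[[-9.4,35.3,0],[0,0,0]],[[-9.4,35.3,0],[0,0,0]],[[-9.4,35.3,0],[0,0,0]]], "fingers": 60}}

```text
time_s: 2.35
eef_pos: [646.7, 103.8, 231.2]
ee_rot: [-0.0, 0.851, 0.525, -0.0]
force: [-0.3, 1.7, -0.2]
grip_width: 0.701
```

Request:
{"op": "play_rows", "data": {"motion": [[[0,0,0],[0,0,6.6]],[[0,0,0],[0,0,6.6]],[[0,0,0],[0,0,6.6]],[[0,0,0],[0,0,6.6]],[[0,0,0],[0,0,6.6]],[[0,0,0],[0,0,6.6]],[[0,0,0],[0,0,6.6]],[[0,0,0],[0,0,6.6]],[[0,0,0],[0,0,6.6]],[[0,0,0],[0,0,6.6]],[[0,0,0],[0,0,6.6]],[[0,0,0],[0,0,0]],[[0,0,0],[0,0,0]]]}}

```text
time_s: 3.43
eef_pos: [645.6, 105.2, 231.2]
ee_rot: [0.0, 0.997, -0.079, -0.0]
force: [0.0, -0.5, 0.3]
grip_width: 0.705
```

View wrist.

```bash
cat >> h.py <<'E'
def delta(X,th=None):
    """tool-axis shift to world TCP X, then tool-z turn (deg) to reach jaw yaw th"""
    st=ctrl.sense();q=np.array(st['ee_rot']);R=Ro.from_quat(q[[1,2,3,0]]).as_matrix()
    cur=np.degrees(np.arctan2(R[1,0],R[0,0]))
    print('shift',(R.T@(np.array(X)-st['eef_pos'])).round(1),'yaw',round(cur,1),'turn z',None if th is None else round((cur-th+90)%180-90,1),'zdir',R[:,2].round(3))
E
python3 - <<'E'
from h import *
C=cam('wrist');cap('wrist','w1.png')
np.savez('pics/w1.npz',K=C[0],R=C[1],t=C[2])
print([proj(C,p).round() for p in [(656,138,12),(644,65,12)]])
E
```

```text
[array([325., 138.]), array([325., 209.])]
```

View pics/w1.png

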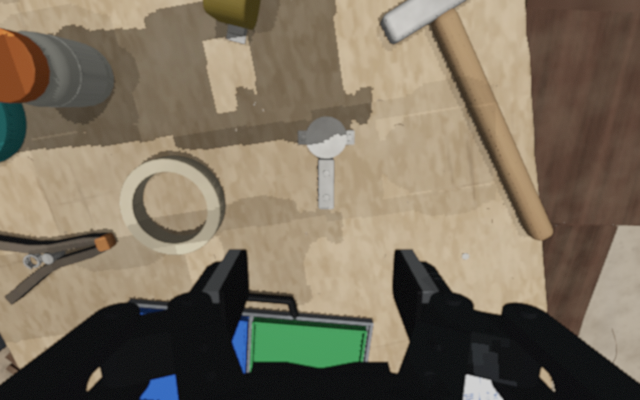

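The wrist view shows the hinge: cup at (326,138), bar running straight down to (326,209). The cream ring is at about (171,206), the hammer is to the right, and the carrier is below.

```bash
python3 - <<'E'
from seg import *
d=np.load('pics/w1.npz');C=(d['K'],d['R'],d['t'])
im=cv2.imread('pics/w1.png');hsv=cv2.cvtColor(im,cv2.COLOR_BGR2HSV)
m=((hsv[:,:,1]<45)&(hsv[:,:,2]>95)).astype(np.uint8)*255
r=m[163:213,305:348];ys,xs=np.nonzero(r)
print(len(xs)); 
for y in range(0,50,4): 
    q=np.nonzero(r[y])[0]; print(y+163,(q.min()+305,q.max()+305,len(q)) if len(q) else None)
E
```

```text
745
163 (np.int64(318), np.int64(333), 16)
167 (np.int64(318), np.int64(333), 16)
171 (np.int64(318), np.int64(333), 16)
175 (np.int64(318), np.int64(333), 16)
179 (np.int64(318), np.int64(333), 16)
183 (np.int64(318), np.int64(333), 16)
187 (np.int64(318), np.int64(333), 16)
191 (np.int64(318), np.int64(333), 16)
195 (np.int64(318), np.int64(333), 16)
199 (np.int64(318), np.int64(333), 16)
203 (np.int64(318), np.int64(333), 16)
207 (np.int64(318), np.int64(333), 16)
211 None
```

```bash
python3 - <<'E'
from h import *
d=np.load('pics/w1.npz');C=(d['K'],d['R'],d['t'])
a=back(C,(326,209.5),17);b=back(C,(326,165),17);u=(b-a)/np.linalg.norm(b-a)
ang=np.degrees(np.arctan2(u[1],u[0]));g=a+26*u;c=a+47*u;print('end',a,'ang',ang,'pinch',g,'center',c,'cup',a+73*u, proj(C,np.r_[(a+73*u)[:2],12]))
delta(np.r_[g[:2],5],ang-90)
E
```

```text
end [645.57626664  66.07819631  17.        ] ang 81.18783883571675 pinch [649.55935189  91.77128939  17.        ] center [652.77645921 112.52340303  17.        ] cup [656.75954446 138.21649611  17.        ] [325.91318116 137.33265237]
shift [  6.1  12.7 226.2] yaw -9.1 turn z -0.3 zdir [-0.  0. -1.]
```

Request:
{"op": "play_rows", "data": {"motion": [[[3,6.3,30],[0,0,0]],[[3.1,6.4,30],[0,0,0]],[[0,0,34],[0,0,0]],[[0,0,34],[0,0,0]],[[0,0,34],[0,0,0]],[[0,0,30],[0,0,0]],[[0,0,14],[0,0,0]],[[0,0,8],[0,0,0]],[[0,0,6],[0,0,0]],[[0,0,6],[0,0,0]],[[0,0,0],[0,0,0]],[[0,0,0],[0,0,0]]], "fingers": 45}}

```text
time_s: 4.48
eef_pos: [650.0, 91.8, 6.1]
ee_rot: [-0.0, 0.997, -0.081, 0.001]
force: [1.1, 0.3, 0.7]
grip_width: 0.526
```

Request:
{"op": "play_rows", "data": {"motion": [[[0,0,0],[0,0,0]],[[0,0,0],[0,0,0]],[[0,0,0],[0,0,0]],[[0,0,0],[0,0,0]],[[0,0,0],[0,0,0]],[[0,0,0],[0,0,0]],[[0,0,0],[0,0,0]],[[0,0,0],[0,0,0]]], "fingers": 5, "squeeze": 45}}

```text
time_s: 5.15
eef_pos: [650.1, 91.7, 6.3]
ee_rot: [-0.0, 0.997, -0.081, 0.001]
force: [-0.9, -0.1, 5.0]
grip_width: 0.172
```

Request:
{"op": "play_rows", "data": {"motion": [[[0,0,-15],[0,0,0]],[[0,0,-30],[0,0,0]],[[0,0,-35],[0,0,0]],[[0,0,-40],[0,0,0]],[[0,0,-30],[0,0,0]],[[-16,24,0],[0,0,0]],[[-16,24,0],[0,0,0]],[[-16,24,0],[0,0,0]],[[-16,24,0],[0,0,0]],[[-16,24,0],[0,0,0]],[[-16,24,0],[0,0,0]],[[-16,24,0],[0,0,0]],[[-16,24,0],[0,0,0]],[[-17,24,0],[0,0,0]],[[-17,24,0],[0,0,0]],[[0,0,0],[0,0,5.3]],[[0,0,0],[0,0,0]],[[0,0,0],[0,0,0]]]}}

```text
time_s: 6.65
eef_pos: [451.0, -118.9, 155.4]
ee_rot: [-0.0, 0.992, -0.126, 0.0]
force: [-0.7, 0.6, 0.0]
grip_width: 0.172
```

```bash
python3 - <<'E'
from seg import *
st=ctrl.sense();C=cam('wrist',st);cap('wrist','w2.png');print(st['eef_pos'],st['grip_width'])
print([proj(C,(x,y,7)).round() for x,y in [(457,-99),(589,-133),(422,-232),(555,-266)]])
delta((451.7,-119.3,14),-14.5)
E
```

```text
[ 451.03051384 -118.91729656  155.38835764] 0.17179389361534134
[array([321., 162.]), array([489., 162.]), array([320., 312.]), array([471., 312.])]
shift [  0.6   0.5 141.3] yaw -14.4 turn z 0.1 zdir [ 0.  0. -1.]
```

View pics/w2.png

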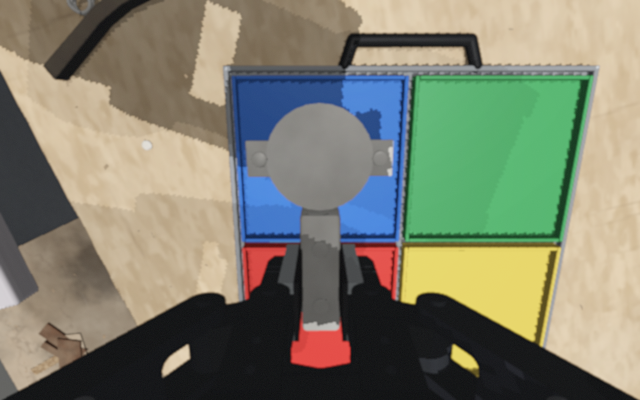

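The wrist view shows the hinge held straight over the blue bin (bin centre ≈ (321,162)). The green bin centre is at ≈ (493,160). Both match the top-camera positions.

Request:
{"op": "play_rows", "data": {"motion": [[[0.6,0.5,30],[0,0,0]],[[0,0,35],[0,0,0]],[[0,0,35],[0,0,0]],[[0,0,20],[0,0,0]],[[0,0,10],[0,0,0]],[[0,0,6],[0,0,0]],[[0,0,4.5],[0,0,0]],[[0,0,0],[0,0,0]],[[0,0,0],[0,0,0]]]}}

```text
time_s: 7.45
eef_pos: [452.0, -119.8, 15.6]
ee_rot: [0.0, 0.992, -0.127, 0.001]
force: [0.3, 0.3, -1.2]
grip_width: 0.171
```

Request:
{"op": "play_rows", "data": {"motion": [[[0,0,0],[0,0,0]],[[0,0,0],[0,0,0]],[[0,0,0],[0,0,0]],[[0,0,0],[0,0,0]],[[0,0,0],[0,0,0]],[[0,0,-10],[0,0,0]],[[0,0,-30],[0,0,0]],[[0,0,-40],[0,0,0]],[[0,0,-40],[0,0,0]],[[0,0,-40],[0,0,0]],[[0,0,-40],[0,0,0]],[[0,0,0],[0,0,0]],[[0,0,0],[0,0,0]]], "fingers": 36}}

```text
time_s: 8.53
eef_pos: [451.9, -119.8, 217.1]
ee_rot: [0.001, 0.992, -0.127, 0.002]
force: [1.2, -0.1, -0.7]
grip_width: 0.423
```

```bash
python3 - <<'E'
from seg import *
C=cam('wrist');cap('wrist','w3.png')
t=cap('top','t3.png')
delta((490,94,214),30.5)
E
```

```text
shift [ -15.9 -216.3    0.3] yaw -14.6 turn z -45.1 zdir [-0.001  0.001 -1.   ]
```

View pics/w3.png

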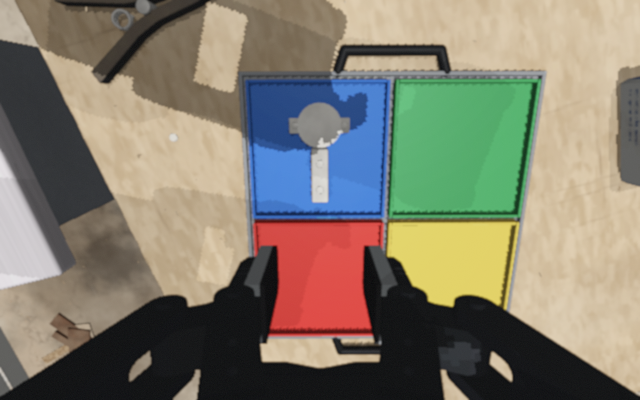

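Wrist view: the hinge lies flat and centred in the blue bin, cup at (320,126) and bar end at (319,202). Next is the cream roll.

Request:
{"op": "play_rows", "data": {"motion": [[[-2.7,-36,0],[0,0,0]],[[-2.7,-36,0],[0,0,0]],[[-2.7,-36,0],[0,0,0]],[[-2.7,-36,0],[0,0,0]],[[-2.7,-36,0],[0,0,0]],[[-2.7,-36,0],[0,0,0]],[[0,0,0],[0,0,-6.4]],[[0,0,0],[0,0,-6.4]],[[0,0,0],[0,0,-6.4]],[[0,0,0],[0,0,-6.4]],[[0,0,0],[0,0,-6.4]],[[0,0,0],[0,0,-6.4]],[[0,0,0],[0,0,-6.7]],[[0,0,0],[0,0,0]],[[0,0,0],[0,0,0]]], "fingers": 45}}

```text
time_s: 9.88
eef_pos: [489.6, 93.5, 213.7]
ee_rot: [-0.0, 0.965, 0.261, -0.001]
force: [0.8, -0.3, 0.6]
grip_width: 0.526
```

```bash
python3 - <<'E'
from seg import *
C=cam('wrist');im=cap('wrist','w4.png');hsv=cv2.cvtColor(im,cv2.COLOR_RGB2HSV)
p=proj(C,(490,94,25));print(p,[hsv[int(v),int(u)] for u,v in [proj(C,(490+44*np.cos(a),94+44*np.sin(a),25)) for a in np.arange(0,6.28,.8)]])
E
```

```text
[320.74979804 177.34335789] [array([ 21,  41, 198], dtype=uint8), array([ 20,  53, 121], dtype=uint8), array([ 21,  48, 127], dtype=uint8), array([ 22,  50, 127], dtype=uint8), array([ 22,  39, 208], dtype=uint8), array([ 21,  45, 177], dtype=uint8), array([ 22,  40, 204], dtype=uint8), array([ 22,  41, 199], dtype=uint8)]
```

View pics/w4.png

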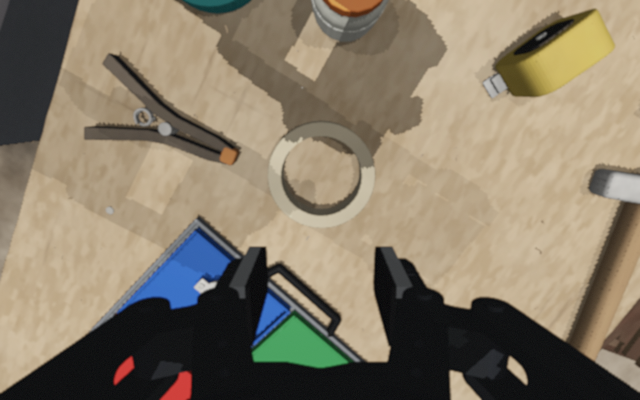

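The cream ring is at about (321,175) in the wrist view. The glue jar is above it, the measure top right and the pliers to the left, so the ring is clear for a pinch on its right wall.

```bash
python3 - <<'E'
from seg import *
C=cam('wrist');im=cv2.imread('pics/w4.png');S=cv2.cvtColor(im,cv2.COLOR_BGR2HSV)[:,:,1].astype(float)
a=np.linspace(0,2*np.pi,180,endpoint=False)
def ring(c,r): 
    return np.mean([S[int(round(v)),int(round(u))] for u,v in [proj(C,(c[0]+r*np.cos(t),c[1]+r*np.sin(t),25)) for t in a]])
best=min(((ring((x,y),44)+ring((x,y),48)+ring((x,y),40)-ring((x,y),54)*1.5,x,y) for x in np.arange(480,500,1.) for y in np.arange(84,104,1.)))
print(best);c=np.array(best[1:]);d=np.radians(30.5)
g=c+44*np.array([np.cos(d),np.sin(d)]);print(g);delta(np.r_[g,8],30.5)
E
```

```text
(np.float64(30.041666666666657), np.float64(490.0), np.float64(94.0))
[527.91168306 116.33168797]
shift [ 4.480e+01 -2.000e-01  2.058e+02] yaw 30.3 turn z -0.2 zdir [-0.002  0.    -1.   ]
```

Request:
{"op": "play_rows", "data": {"motion": [[[22.4,-0.1,10],[0,0,0]],[[22.4,-0.1,10],[0,0,0]],[[0,0,35],[0,0,0]],[[0,0,35],[0,0,0]],[[0,0,35],[0,0,0]],[[0,0,30],[0,0,0]],[[0,0,20],[0,0,0]],[[0,0,14],[0,0,0]],[[0,0,9],[0,0,0]],[[0,0,7],[0,0,0]],[[0,0,0],[0,0,0]],[[0,0,0],[0,0,0]]]}}

```text
time_s: 10.93
eef_pos: [528.9, 116.5, 10.2]
ee_rot: [0.0, 0.965, 0.263, 0.0]
force: [0.4, -0.4, 0.1]
grip_width: 0.528
```

Request:
{"op": "play_rows", "data": {"motion": [[[0,0,0],[0,0,0]],[[0,0,0],[0,0,0]],[[0,0,0],[0,0,0]],[[0,0,0],[0,0,0]],[[0,0,0],[0,0,0]],[[0,0,0],[0,0,0]],[[0,0,0],[0,0,0]],[[0,0,0],[0,0,0]]], "fingers": 2}}

```text
time_s: 11.6
eef_pos: [529.2, 116.5, 10.7]
ee_rot: [0.0, 0.965, 0.263, 0.001]
force: [-0.6, 0.9, 5.6]
grip_width: 0.17
```

```bash
python3 - <<'E'
from h import *
d=np.radians(30.5);g=np.array([589,-133])+44*np.array([np.cos(d),np.sin(d)]);delta(np.r_[g,120],30.5)
E
```

```text
shift [ -30.9  245.5 -109.1] yaw 30.5 turn z 0.0 zdir [ 0.002  0.    -1.   ]
```

Request:
{"op": "play_rows", "data": {"motion": [[[0,0,-10],[0,0,0]],[[0,0,-30],[0,0,0]],[[0,0,-35],[0,0,0]],[[0,0,-35],[0,0,0]],[[-3.9,30.7,0],[0,0,0]],[[-3.9,30.7,0],[0,0,0]],[[-3.9,30.7,0],[0,0,0]],[[-3.9,30.7,0],[0,0,0]],[[-3.9,30.7,0],[0,0,0]],[[-3.9,30.7,0],[0,0,0]],[[-3.8,30.7,0],[0,0,0]],[[-3.7,30.6,0],[0,0,0]],[[0,0,0],[0,0,0]],[[0,0,0],[0,0,0]],[[0,0,0],[0,0,0]]]}}

```text
time_s: 12.85
eef_pos: [626.3, -110.3, 119.9]
ee_rot: [-0.0, 0.965, 0.263, -0.0]
force: [0.2, 0.6, -1.9]
grip_width: 0.17
```

```bash
python3 - <<'E'
from h import *
C=cam('wrist');cap('wrist','w5.png')
d=np.radians(30.5);g=np.array([589,-133])+44*np.array([np.cos(d),np.sin(d)]);delta(np.r_[g,18],30.5)
E
```

```text
shift [1.00e-01 1.10e+00 1.02e+02] yaw 30.6 turn z 0.1 zdir [-0.  0. -1.]
```

View pics/w5.png

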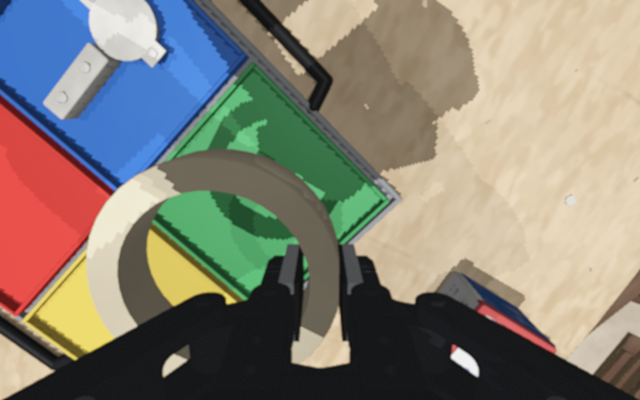

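The roll is held level over the green bin. The cardboard box at (490,310) is about 80 mm away, so it's clear.

Request:
{"op": "play_rows", "data": {"motion": [[[0,1,25],[0,0,0]],[[0,0,30],[0,0,0]],[[0,0,22],[0,0,0]],[[0,0,11],[0,0,0]],[[0,0,8],[0,0,0]],[[0,0,6.5],[0,0,0]],[[0,0,0],[0,0,0]],[[0,0,0],[0,0,0]]]}}

```text
time_s: 13.57
eef_pos: [627.8, -111.6, 18.5]
ee_rot: [0.001, 0.965, 0.263, 0.001]
force: [-1.6, -0.2, -0.4]
grip_width: 0.169
```

Request:
{"op": "play_rows", "data": {"motion": [[[0,0,0],[0,0,0]],[[0,0,0],[0,0,0]],[[0,0,0],[0,0,0]],[[0,0,0],[0,0,0]],[[0,0,0],[0,0,0]],[[0,0,-10],[0,0,0]],[[0,0,-30],[0,0,0]],[[0,0,-40],[0,0,0]],[[0,0,-40],[0,0,0]],[[0,0,-40],[0,0,0]],[[0,0,-40],[0,0,0]],[[0,0,0],[0,0,0]],[[0,0,0],[0,0,0]]], "fingers": 30}}

```text
time_s: 14.65
eef_pos: [627.8, -111.8, 220.5]
ee_rot: [0.002, 0.965, 0.263, 0.002]
force: [-1.3, 0.2, -1.4]
grip_width: 0.352
```

```bash
python3 - <<'E'
from seg import *
C=cam('wrist');im=cap('wrist','w6.png');S=cv2.cvtColor(im,cv2.COLOR_RGB2HSV)[:,:,1].astype(float)
a=np.linspace(0,2*np.pi,180,endpoint=False)
def ring(c,r): 
    P=[proj(C,(c[0]+r*np.cos(t),c[1]+r*np.sin(t),32)) for t in a]
    v=[S[int(round(v)),int(round(u))] for u,v in P if 0<=u<639 and 0<=v<260]
    return np.mean(v)
best=min(((ring((x,y),44)+ring((x,y),48)+ring((x,y),40)-ring((x,y),54)*.5,x,y) for x in np.arange(575,604,1.) for y in np.arange(-147,-118,1.)))
print(best)
delta((600,276,217),-23)
E
```

```text
(np.float64(55.19444444444444), np.float64(593.0), np.float64(-134.0))
shift [ 173.5 -347.7    0.8] yaw 30.5 turn z 53.5 zdir [ 0.001 -0.    -1.   ]
```

View pics/w6.png

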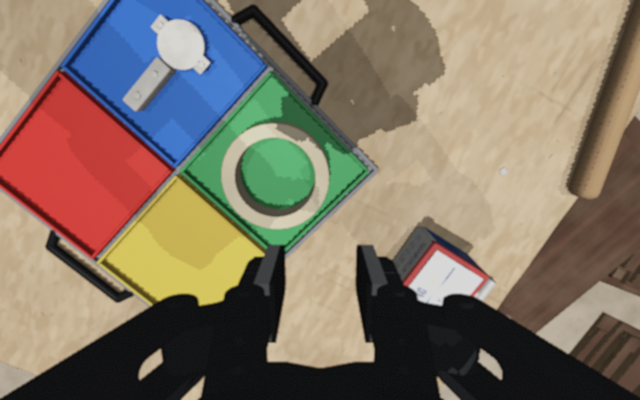

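The roll lies flat in the green bin, ring centre (276,176) against bin centre ≈ (275,171), about 3 mm off. Next is the measure.

Request:
{"op": "play_rows", "data": {"motion": [[[17.3,-34.8,0],[0,0,0]],[[17.3,-34.8,0],[0,0,0]],[[17.3,-34.8,0],[0,0,0]],[[17.3,-34.8,0],[0,0,0]],[[17.3,-34.8,0],[0,0,0]],[[17.3,-34.8,0],[0,0,0]],[[17.3,-34.8,0],[0,0,0]],[[17.3,-34.8,0],[0,0,0]],[[17.3,-34.8,0],[0,0,0]],[[17.3,-34.8,0],[0,0,0]],[[0,0,0],[0,0,6.7]],[[0,0,0],[0,0,6.7]],[[0,0,0],[0,0,6.7]],[[0,0,0],[0,0,6.7]],[[0,0,0],[0,0,6.7]],[[0,0,0],[0,0,6.7]],[[0,0,0],[0,0,6.7]],[[0,0,0],[0,0,6.6]],[[0,0,0],[0,0,0]],[[0,0,0],[0,0,0]]], "fingers": 65}}

```text
time_s: 16.37
eef_pos: [599.1, 275.9, 216.1]
ee_rot: [0.001, 0.98, -0.198, -0.001]
force: [0.4, 1.0, -0.6]
grip_width: 0.763
```

```bash
python3 - <<'E'
from seg import *
C=cam('wrist');im=cap('wrist','w7.png')
p=proj(C,(600,276,66));print(p)
c=comp(im,(20,110,50),(33,255,255),p,75);print(cv2.contourArea(c),cen(c),cv2.minAreaRect(c))
w=np.array([back(C,q[0],66)[:2] for q in c],np.float32);print(cv2.minAreaRect(w))
cv2.imwrite('pics/w7c.png',cv2.resize(im[40:280,200:440,::-1],None,fx=2,fy=2))
delta((600,276,22),-23)
E
```

```text
[321.44588295 186.07021101]
3004.0 [321.88770528 172.78711718] ((321.5, 173.0), (78.0, 41.0), 90.0)
((604.1026611328125, 285.1712646484375), (65.47064971923828, 33.29031753540039), 68.16070556640625)
shift [  1.   -0.6 194.3] yaw -22.8 turn z 0.2 zdir [-0.002 -0.    -1.   ]
```

View pics/w7c.png

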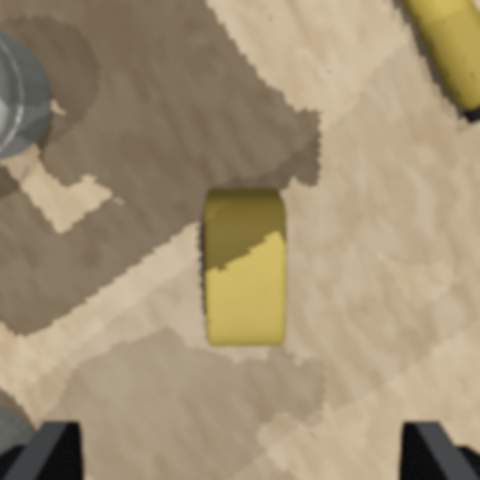

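The crop shows the measure's top face (yellow, lower part lit) centred at full-image pixel (322,173), aligned with the tool and not the screwdriver handle at top right.

Request:
{"op": "play_rows", "data": {"motion": [[[0.9,-8,10],[0,0,0]],[[0,0,35],[0,0,0]],[[0,0,35],[0,0,0]],[[0,0,35],[0,0,0]],[[0,0,30],[0,0,0]],[[0,0,25],[0,0,0]],[[0,0,15],[0,0,0]],[[0,0,10],[0,0,0]],[[0,0,0],[0,0,0]],[[0,0,0],[0,0,0]]]}}

```text
time_s: 17.25
eef_pos: [603.6, 283.3, 22.3]
ee_rot: [-0.0, 0.98, -0.199, 0.0]
force: [0.0, -0.2, -0.1]
grip_width: 0.762
```

Request:
{"op": "play_rows", "data": {"motion": [[[0,0,0],[0,0,0]],[[0,0,0],[0,0,0]],[[0,0,0],[0,0,0]],[[0,0,0],[0,0,0]],[[0,0,0],[0,0,0]],[[0,0,0],[0,0,0]],[[0,0,0],[0,0,0]],[[0,0,0],[0,0,0]]], "fingers": 20, "squeeze": 50}}

```text
time_s: 17.92
eef_pos: [603.9, 283.3, 23.6]
ee_rot: [-0.0, 0.98, -0.199, 0.001]
force: [-1.0, 0.5, 6.6]
grip_width: 0.392
```

```bash
python3 - <<'E'
from h import *
delta((422,-232,150),-14.5)
E
```

```text
shift [  33.9  545.3 -127. ] yaw -23.0 turn z -8.5 zdir [ 0.002  0.001 -1.   ]
```

Request:
{"op": "play_rows", "data": {"motion": [[[0,0,-10],[0,0,0]],[[0,0,-25],[0,0,0]],[[0,0,-30],[0,0,0]],[[0,0,-32],[0,0,0]],[[0,0,-30],[0,0,0]]]}}

```text
time_s: 18.33
eef_pos: [603.2, 282.9, 151.2]
ee_rot: [0.0, 0.98, -0.199, -0.0]
force: [1.1, 0.1, -2.7]
grip_width: 0.394
```

Request:
{"op": "play_rows", "data": {"motion": [[[2,32,0],[0,0,0]],[[2,32,0],[0,0,0]],[[2,32,0],[0,0,0]],[[2,32,0],[0,0,0]],[[2,32,0],[0,0,0]],[[2,32,0],[0,0,0]],[[2,32,0],[0,0,0]],[[2,32,0],[0,0,0]],[[2,32,0],[0,0,0]],[[2,32,0],[0,0,0]],[[2,32,0],[0,0,0]],[[2,32,0],[0,0,0]],[[2,32,0],[0,0,0]],[[2,32,0],[0,0,0]],[[2,32,0],[0,0,0]],[[2,32,0],[0,0,0]],[[2,33,0],[0,0,0]],[[0,0,0],[0,0,-4.2]],[[0,0,0],[0,0,-4.2]],[[0,0,0],[0,0,0]]]}}

```text
time_s: 20.0
eef_pos: [421.5, -232.4, 149.5]
ee_rot: [0.0, 0.992, -0.126, -0.0]
force: [-0.4, -0.0, -3.1]
grip_width: 0.391
```

```bash
python3 - <<'E'
from h import *
C=cam('wrist');cap('wrist','w8.png');print(ctrl.sense()['grip_width'])
delta((422,-232,31),-14.5)
E
```

```text
0.3946986197905682
shift [ 3.000e-01 -1.000e-01  1.185e+02] yaw -14.7 turn z -0.2 zdir [-0. -0. -1.]
```

View pics/w8.png

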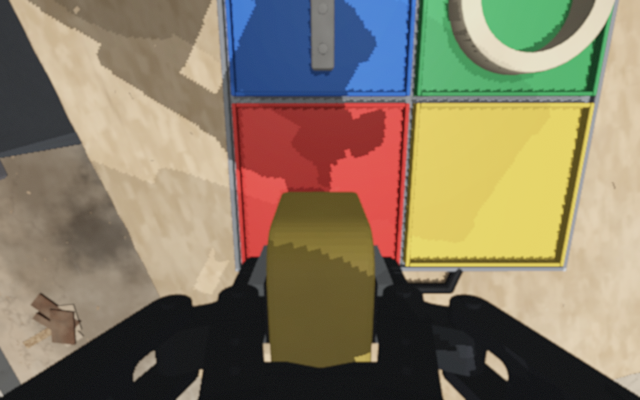

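The measure is held upright over the red bin. From its end face (row 193) the case sits about 5 mm toward the palm-side (+tool y), so I'll shift by −4 mm when lowering.

Request:
{"op": "play_rows", "data": {"motion": [[[0.3,-4,20],[0,0,0]],[[0,0,33],[0,0,0]],[[0,0,30],[0,0,0]],[[0,0,16],[0,0,0]],[[0,0,9],[0,0,0]],[[0,0,6],[0,0,0]],[[0,0,4.5],[0,0,0]],[[0,0,0],[0,0,0]],[[0,0,0],[0,0,0]]]}}

```text
time_s: 20.8
eef_pos: [423.6, -228.4, 31.6]
ee_rot: [0.0, 0.992, -0.127, 0.001]
force: [-0.2, 0.1, -2.4]
grip_width: 0.388
```

Request:
{"op": "play_rows", "data": {"motion": [[[0,0,0],[0,0,0]],[[0,0,0],[0,0,0]],[[0,0,0],[0,0,0]],[[0,0,0],[0,0,0]],[[0,0,0],[0,0,0]],[[0,0,-10],[0,0,0]],[[0,0,-25],[0,0,0]],[[0,0,-40],[0,0,0]],[[0,0,-40],[0,0,0]],[[0,0,-40],[0,0,0]],[[0,0,-40],[0,0,0]],[[0,0,0],[0,0,0]],[[0,0,0],[0,0,0]]], "fingers": 60}}

```text
time_s: 21.88
eef_pos: [423.6, -228.5, 228.1]
ee_rot: [0.001, 0.992, -0.127, 0.002]
force: [-0.3, 0.1, -0.3]
grip_width: 0.701
```

```bash
python3 - <<'E'
from seg import *
C=cam('wrist');im=cap('wrist','w9.png')
top=cap('top','t9.png');Ct=cam('top')
c=comp(top,(20,110,50),(33,255,255),proj(Ct,(422,-232,66)),18)
w=np.array([back(Ct,q[0],66)[:2] for q in c],np.float32);print(cv2.minAreaRect(w))
cv2.imwrite('pics/c9.png',np.hstack([cv2.resize(top[150:270,330:450,::-1],(400,400),interpolation=cv2.INTER_CUBIC),cv2.resize(im[:,160:560,::-1],(400,400))]))
delta((434,233,230),-14.5)
E
```

```text
((424.8349609375, -223.7015838623047), (58.8027458190918, 32.53148651123047), 75.82418060302734)
shift [-105.2 -448.7   -4.4] yaw -14.6 turn z -0.1 zdir [-0.001  0.001 -1.   ]
```

View pics/c9.png

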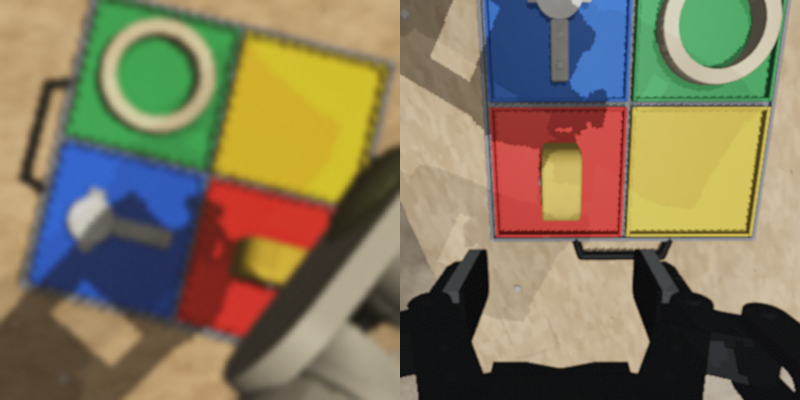

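The measure stands upright and centred in the red bin (right panel (561,182); the top view is partly hidden by the arm). Now the glue jar.

Request:
{"op": "play_rows", "data": {"motion": [[[-8.1,-34.5,0],[0,0,0]],[[-8.1,-34.5,0],[0,0,0]],[[-8.1,-34.5,0],[0,0,0]],[[-8.1,-34.5,0],[0,0,0]],[[-8.1,-34.5,0],[0,0,0]],[[-8.1,-34.5,0],[0,0,0]],[[-8.1,-34.5,0],[0,0,0]],[[-8.1,-34.5,0],[0,0,0]],[[-8.1,-34.5,0],[0,0,0]],[[-8.1,-34.5,0],[0,0,0]],[[-8.1,-34.5,0],[0,0,0]],[[-8.1,-34.5,0],[0,0,0]],[[-8.1,-34.5,0],[0,0,0]],[[0,0,0],[0,0,0]],[[0,0,0],[0,0,0]]], "fingers": 85}}

```text
time_s: 23.23
eef_pos: [433.3, 233.4, 224.2]
ee_rot: [0.001, 0.992, -0.126, -0.002]
force: [-0.7, -1.2, 0.0]
grip_width: 0.995
```

```bash
python3 - <<'E'
from seg import *
C=cam('wrist');im=cap('wrist','w10.png')
c=comp(im,(3,150,60),(18,255,255),proj(C,(434,233,100)),110);print(proj(C,(434,233,100)),cen(c),cv2.contourArea(c))
w=np.array([back(C,q[0],100)[:2] for q in c],np.float32);print(cv2.minAreaRect(w),cv2.minEnclosingCircle(w))
delta((434,233,41),-14.5)
top=cap('top','t10.png');Ct=cam('top')
c=comp(top,(20,110,50),(33,255,255),proj(Ct,(422,-232,66)),18)
w=np.array([back(Ct,q[0],66)[:2] for q in c],np.float32);print('measure',cv2.minAreaRect(w))
E
```

```text
[321.59119771 194.43693717] [320.35376796 191.50780561] 3213.5
((433.276611328125, 234.80096435546875), (48.952491760253906, 50.414920806884766), 7.481131076812744) ((433.5296630859375, 234.84701538085938), 25.62578582763672)
shift [  0.6  -1.1 183.5] yaw -14.5 turn z -0.0 zdir [-0.003 -0.001 -1.   ]
measure ((424.2360534667969, -227.4891357421875), (64.77978515625, 33.22527313232422), 75.82379150390625)
```

View pics/w10.png

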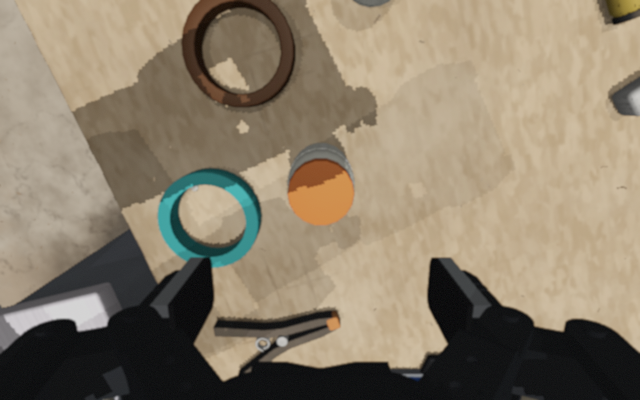

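The wrist view shows the orange-lidded jar at (320,191). The teal ring at (210,217) and brown ring are clear of the fingers. Measured from the top camera, the measure now sits at (424,−227), about 5 mm off the red bin's centre.

Request:
{"op": "play_rows", "data": {"motion": [[[-0.2,-1.2,20],[0,0,0]],[[0,0,30],[0,0,0]],[[0,0,30],[0,0,0]],[[0,0,30],[0,0,0]],[[0,0,30],[0,0,0]],[[0,0,25],[0,0,0]],[[0,0,15],[0,0,0]],[[0,0,8],[0,0,0]],[[0,0,0],[0,0,0]],[[0,0,0],[0,0,0]]]}}

```text
time_s: 24.17
eef_pos: [434.8, 233.0, 38.3]
ee_rot: [-0.0, 0.992, -0.127, 0.0]
force: [0.3, -0.8, 0.3]
grip_width: 0.994
```

Request:
{"op": "play_rows", "data": {"motion": [[[0,0,0],[0,0,0]],[[0,0,0],[0,0,0]],[[0,0,0],[0,0,0]],[[0,0,0],[0,0,0]],[[0,0,0],[0,0,0]],[[0,0,0],[0,0,0]],[[0,0,0],[0,0,0]],[[0,0,0],[0,0,0]]], "fingers": 45, "squeeze": 50}}

```text
time_s: 24.83
eef_pos: [434.8, 233.7, 39.0]
ee_rot: [-0.0, 0.992, -0.127, 0.001]
force: [-2.6, -1.7, 7.7]
grip_width: 0.657
```

```bash
python3 - <<'E'
from h import *
delta((554.5,-266,160),-14.5)
E
```

```text
shift [ 241.9  453.4 -121. ] yaw -14.6 turn z -0.1 zdir [ 0.001  0.    -1.   ]
```

Request:
{"op": "play_rows", "data": {"motion": [[[0,0,-10],[0,0,0]],[[0,0,-25],[0,0,0]],[[0,0,-30],[0,0,0]],[[0,0,-30],[0,0,0]],[[0,0,-26],[0,0,0]]]}}

```text
time_s: 25.25
eef_pos: [434.3, 233.7, 161.5]
ee_rot: [-0.0, 0.992, -0.127, 0.001]
force: [0.6, -0.0, -1.8]
grip_width: 0.656
```

Request:
{"op": "play_rows", "data": {"motion": [[[7,13.3,0],[0,0,0]],[[14.2,26.7,0],[0,0,0]],[[14.2,26.7,0],[0,0,0]],[[14.2,26.7,0],[0,0,0]],[[14.2,26.7,0],[0,0,0]],[[14.2,26.7,0],[0,0,0]],[[14.2,26.7,0],[0,0,0]],[[14.2,26.7,0],[0,0,0]],[[14.2,26.7,0],[0,0,0]],[[14.2,26.7,0],[0,0,0]],[[14.2,26.7,0],[0,0,0]],[[14.2,26.7,0],[0,0,0]],[[14.2,26.7,0],[0,0,0]],[[14.2,26.7,0],[0,0,0]],[[14.2,26.7,0],[0,0,0]],[[14.2,26.7,0],[0,0,0]],[[14.2,26.7,0],[0,0,0]],[[7.7,13,0],[0,0,0]],[[0,0,0],[0,0,0]],[[0,0,0],[0,0,0]]]}}

```text
time_s: 26.92
eef_pos: [553.9, -266.4, 158.9]
ee_rot: [-0.0, 0.992, -0.127, -0.0]
force: [-0.0, 0.4, -3.0]
grip_width: 0.659
```

```bash
python3 - <<'E'
from h import *
C=cam('wrist');cap('wrist','w11.png');print(ctrl.sense()['grip_width'])
delta((554.5,-266,46.5),-14.5)
E
```

```text
0.6606688087981886
shift [  0.7   0.3 112.5] yaw -14.6 turn z -0.1 zdir [-0.     0.001 -1.   ]
```

View pics/w11.png

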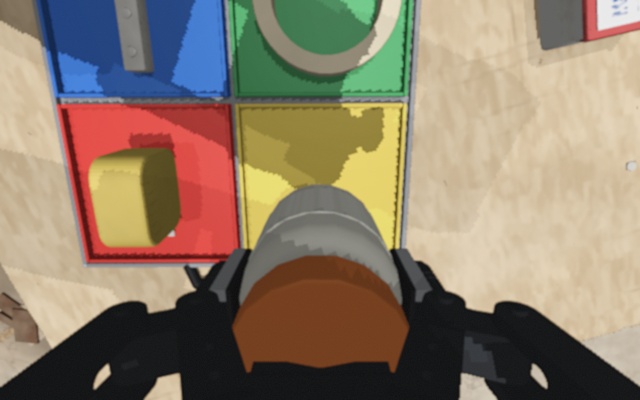

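The jar is held upright over the yellow bin, and the measure is standing at left.

Request:
{"op": "play_rows", "data": {"motion": [[[0.6,0.3,15],[0,0,0]],[[0,0,30],[0,0,0]],[[0,0,28],[0,0,0]],[[0,0,16],[0,0,0]],[[0,0,10],[0,0,0]],[[0,0,7],[0,0,0]],[[0,0,5],[0,0,0]],[[0,0,1.5],[0,0,0]],[[0,0,0],[0,0,0]],[[0,0,0],[0,0,0]]]}}

```text
time_s: 27.8
eef_pos: [555.1, -266.8, 47.2]
ee_rot: [0.0, 0.992, -0.127, 0.001]
force: [0.4, 0.6, -3.0]
grip_width: 0.661
```

Request:
{"op": "play_rows", "data": {"motion": [[[0,0,0],[0,0,0]],[[0,0,0],[0,0,0]],[[0,0,0],[0,0,0]],[[0,0,0],[0,0,0]],[[0,0,0],[0,0,0]],[[0,0,0],[0,0,0]],[[0,0,-8],[0,0,0]],[[0,0,-20],[0,0,0]],[[0,0,-30],[0,0,0]],[[0,0,-40],[0,0,0]],[[0,0,-40],[0,0,0]],[[0,0,-40],[0,0,0]],[[0,0,0],[0,0,0]]], "fingers": 82}}

```text
time_s: 28.88
eef_pos: [556.7, -268.0, 233.8]
ee_rot: [0.004, 0.992, -0.127, 0.006]
force: [-0.2, -0.1, 1.0]
grip_width: 0.959
```

Request:
{"op": "play_rows", "data": {"motion": [[[-8,-32,0],[0,0,0]],[[-8,-32,0],[0,0,0]],[[-8,-32,0],[0,0,0]],[[-8,-32,0],[0,0,0]],[[-8,-32,0],[0,0,0]],[[-8,-32,0],[0,0,0]],[[-8,-32,0],[0,0,0]],[[-8,-32,0],[0,0,0]],[[-8,-32,0],[0,0,0]],[[-8,-32,0],[0,0,0]],[[0,0,0],[0,0,0]],[[0,0,0],[0,0,0]]]}}

```text
time_s: 29.88
eef_pos: [557.8, 64.5, 224.6]
ee_rot: [0.0, 0.992, -0.126, 0.0]
force: [0.0, -1.3, 0.7]
grip_width: 0.955
```

```bash
python3 - <<'E'
from seg import *
top=cap('top');Ct=cam('top')
c=comp(top,(3,150,60),(18,255,255),proj(Ct,(554,-266,107)),14);print('lid',back(Ct,cen(c),107))
s=cap('scene')
cv2.imwrite('pics/f.png',np.hstack([cv2.resize(top[140:270,325:455,::-1],(400,400),interpolation=cv2.INTER_CUBIC),cv2.resize(s[120:320,240:480,::-1],(400,400))]))
E
```

```text
lid [ 554.47711309 -264.78711442  107.        ]
```

View pics/f.png

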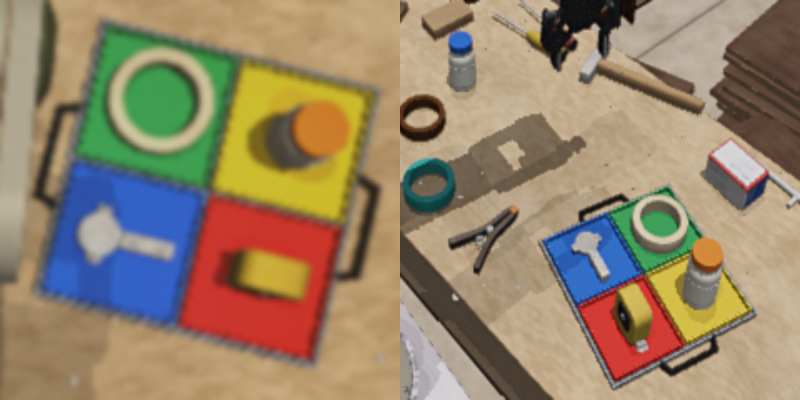

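All four pieces are in their bins, and the brown roll and blue-lidded jar haven't moved.

```bash
python3 -c "
from rig import ctrl
print(ctrl.finish_job())"
```

```text
the job is handed in; nothing more can be done
None
```

The carrier is packed and the job is handed in, after about 30 s of the 128 s allowed. I placed the pieces in this order:
- **Hinge:** flat in the blue bin and looks centred in the wrist view.
- **Cream roll:** flat in the green bin, about 3–4 mm off centre.
- **Tape measure:** upright in the red bin, about 5 mm off centre.
- **Glue jar:** last, standing in the yellow bin, about 1 mm off centre by its lid.

The brown roll and blue-lidded jar were left alone and stand where they were, as the final picture shows.

The last top and scene pictures show all four pieces correctly placed, with the gripper empty and clear of everything. Two measurements disagreed:
- **Network spots:** some were up to about 10 px off, so I located things by colour and geometry instead.
- **Tape measure:** the wrist and top cameras differed by about 8 mm along its length. I corrected 4 mm of that when setting it down, and the final top view showed the 5 mm offset above.

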